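# Load the cutting board into the board steriliser

### The arm

A 6-joint arm with a two-finger parallel gripper is mounted at the origin on a cart in front of the work surface, level with it; the furniture and walls round the work are solid. World frame = base frame: x ahead of the robot, y to its left, z up, the work surface at z = 0. Lengths are in m, angles in rad, forces in N, time in s.
With the tool pointing down it reaches from about 0.25 to 0.725 m from the base axis. Payload 9.7 kg.
Tool frame: the origin (TCP) lies at the very end of the fingers, on their centre line; the grasp point (between the pads) lies 19 mm behind it; z points along the fingers, y is the line along which they close (so a half turn about z gives the same grasp; the last joint's range is limited). The gripper opens to 85 mm and grips with 20 to 120 N. Pads are 22 mm wide; open, the fingers measure 114 mm over their backs; the gripper's body (76 mm by 85 mm) begins 54 mm behind the grasp point. The pads swing forward as they close: fully open they stand 13 mm farther back than shut.
Start: joints at [-1.307, 0.087, 0.176, 1.66, 0, 1.571], TCP at [0.143, -0.531, 0.231] pointing down, gripper open.
Joint ranges: [-3.13, 3.13], [-0.85, 1.81], [-1.15, 1.24], [-2.2, 2.28], [-1.44, 1.52], [-3.14, 3.14]. Speed limits (rad/s): [2.22, 2.22, 2.57, 3.14, 3.14, 3.14].

### API

Orientations are given as a 3x3 rotation matrix whose columns are the frame's x, y, z axes.
In Python, from station import telemetry, cams, ticket gives the robot as it stands. The module is installed in compiled form; this text tells all that it offers.
- The arm moves only by the shell command python3 -m inch 'ROWS' [OPENING]. ROWS is a JSON object of lists of equal length, an entry for each row: "xyz": the shift along the tool's x, y, z in mm, a list of three; "rotation": the turn, a rotation vector about the tool's x, y, z in rad, a list of three. A call has 1 to 5 rows; each row shifts and turns the commanded pose from where the row before left it, along the tool's axes as they then stand; what a row does not reach is not made up. A row lasts 1/10 s, in which the tool goes at most 50 mm and 8.59 degrees, less where a joint would pass 70% of its speed; a pose out of reach is approached as far as the arm can. A call is refused whole if a number of a shift passes 50 or a number of a turn 0.15, either way. A call with a gripper value outside its range is refused whole. OPENING is the gripper command: -1 is fully open, 1 is shut, values between are in proportion, set as the call begins (- or left out, the last holds). The fingers move at their own pace and stop on an object; the grip force is fixed at half the most. Time passes only in rows, so rows that do not move let the fingers close. It gives the time, the measured TCP pose, the force, the opening and the grip force at its end, in the units of the state.
- telemetry.read_state(): the state, without advancing time (a new reading comes with each control period).
- cams.grab_frame(name): name is "scene" or "side" or "wrist"; returns a dict with "pixels" (400x640x3 uint8, red, green, blue), "depth" (400x640 float32, m along the optical axis (not along the pixel's ray), 0 where there is no reading), "K" (3x3 intrinsics, pixels), "pose" (4x4, takes a point from camera to world coordinates). Camera axes: x right, y up, looking along -z (the intrinsics and any distortion apply to the point x, -y, -z); pixel columns grow to the right and rows downward; lengths in m; the calibration is good to about 2 mm. A picture is of the moment at which its call begins.
- ticket.sign_off(): hands the job in; it is judged then, once.
The state is a dict: "t": time; "joints": joint angles; "joint_velocities": joint speeds; "joint_efforts": joint torques, N m; "position": TCP position; "tool_rot": TCP orientation; "force": force on the tool from outside, world axes, zero at the start; "torque": the same for the moment, N m; "width": finger opening in m; "finger_force": force on a finger pad.
Only numpy, scipy, OpenCV 4.12 (cv2) and the standard library are available. Lean on these libraries where they do the work, as an engineer would, in place of code of your own. Each camera call takes 0.05 s, during which the arm holds its last target. There are 200 camera calls.

### The job

Load the thin green cutting board into the steriliser: press the blue button so that the tray springs out, slide the board flat across the deck (the fence helps to square it) onto the tray until all of it lies inside the tray, without lifting it off, then push the tray home until it clicks and stays shut. Leave the jars and the tin beside it where they stand.

Things in the scene. Friction and masses are not known exactly. Their poses are not given: they have to be found in the camera images.
- steriliser: White and grey fixed unit. Origin on the counter; x to its back, y left, z up. In its frame, mm: grey deck x -165..0, y -40..240, top z 16; white guide fence along its back edge, face at x -8, top z 27; white housing x 0..136, y -219..-34, top z 64. The bay before the housing (x -116..0, y -184..-42, right of the deck) is empty until the tray springs out into it.
- board: Thin flat stiff green plastic board, 90 x 120 x 3 mm (x, y, z), about 0.09 kg, origin at the centre of its underside. Lies loose on the deck, turned up to 0.35 rad; its length must run along the unit's y to fit the tray (drawn against the fence it squares up). Too wide and thin to grasp; fingertips pressed on its top with 5 to 10 N carry it; it slides easily on deck and tray.
- tray (a joint): Travel of the tray, m: 0 shut and latched, 0.108 fully out (slides to the unit's -x); can be pushed on to -0.004, where it stops. A spring pushes it out with 3 N when shut, 1 N when out; the latch adds some 3 N between 0.02 and 0 on the way in. Pushed just past 0 it latches and stays; let go sooner, it comes out again.
- tray_seat (a point): Middle of the board's place on the tray's aluminium floor (1.2 mm lower than the deck); axes as the unit's; moves with the tray; at x -54, y -113, z 14.8 mm in the unit's frame when out. From it, in mm: front panel at x -54, 8 mm high back rim at x +50, end stop (16 mm high) at y -65; open to the deck at y +71. The board must end short of y +74 to enter the housing.
- tray_front (a point): Centre of the outer (-x) face of the tray's white front panel, 18 mm below its top edge; the panel is 144 mm wide, 8 mm thick, z 7 to 43 mm above the counter. Push here towards the steriliser's +x to shut the tray.
- release (a joint): Travel of the blue release button in m: 0 up, 0.009 fully down. Sprung: 2 N at the start, 5 N fully down. The tray is let go at about 0.0055 and springs out at once.
- release_top (a point): Centre of the top of the round blue button (34 mm across, 10 mm proud of the housing's roof), pressed straight down.
- spice_jar: Red-capped spice jar, 44 mm across, 105 mm tall, origin at its foot. Bystander.
- tin: Tin of tomatoes, 57 mm across, 72 mm tall, origin at its foot. Bystander.
- glass_jar: Glass jar with a dark lid, 70 mm across, 86 mm tall, origin at its foot. Bystander.
Things that resemble listed ones, but are neither listed nor needed, are in the scene too. There is more than one size of the board; the job needs the middle-sized.

How it is judged:
On the way, in this order (a step that is already met when the one before it is completed fails the run):
1. the button is pressed and the tray has sprung out (value of joint tray above 0.09 m), for 0.2 s.
2. the board lies flat and wholly on the tray while it is out (value of joint tray above 0.07 m and x of board in the frame of tray_seat between -0.012 and 0.01 m and y of board in the frame of tray_seat between -0.01 and 0.012 m and z of board in the frame of tray_seat below 0.003 m and angle between board's own z axis and vertical below 0.04 rad), for 0.2 s.
At the end, for the whole second after the job is handed in: The tray is home and latched (joint within 3 mm of shut with nothing holding it, button up), and the board lies flat and at rest on the tray's floor, within about 10 mm of the middle of its place (value of joint tray below 0.003 m and value of joint release below 0.002 m and x of board in the frame of tray_seat between -0.012 and 0.01 m and y of board in the frame of tray_seat between -0.01 and 0.012 m and z of board in the frame of tray_seat below 0.003 m and angle between board's own z axis and vertical below 0.04 rad and linear speed of board below 0.01 m/s); the robot touches nothing.
It fails at once if the board is lifted more than 20 mm above the deck or tipped by more than 0.35 rad (z of board in the frame of steriliser above 0.036 m or angle between board's own z axis and vertical above 0.35 rad).
It fails at once if the board falls off the steriliser (z of board in the frame of steriliser below 0.009 m).
It fails at once if a jar or the tin is moved by more than 20 mm (distance of any of spice_jar, tin, glass_jar from where it was at the start of the episode above 0.02 m).
It fails at once if a jar or the tin is knocked over (angle between any of spice_jar, tin, glass_jar's own z axis and vertical above 0.5 rad).
It also fails if it takes over 58 s, if anything falls off the work surface, if the arm or the gripper's body presses on something with over 40 N, if the wrist force passes 120 N, or if a joint passes its speed limit or range.

## Working session

There is one attempt and no reset: what is moved stays moved. The work goes in short steps, Python scripts to look and compute and a shell command to move; the robot and the scene stay as the last step left them, time stands still between calls to the robot, and variables do not carry over. Pictures are saved under pics/ and viewed, at most 12 in all, crops included, and the job is handed in when it is done.

```bash
mkdir -p pics
cat > h.py <<'E'
import numpy as np, cv2
from station import telemetry, cams
np.set_printoptions(precision=4,suppress=True)
def grab(n):
    f=cams.grab_frame(n); np.savez(f'{n}.npz',**f); return f
def save(f,name): cv2.imwrite(f'pics/{name}.png',np.ascontiguousarray(f['pixels'][:,:,::-1]))
def cloud(f):
    d=f['depth'];K=f['K'];v,u=np.mgrid[:d.shape[0],:d.shape[1]]
    p=np.stack([(u-K[0,2])/K[0,0]*d,-(v-K[1,2])/K[1,1]*d,-d],-1)
    return p@f['pose'][:3,:3].T+f['pose'][:3,3]
E
python3 - <<'E'
from h import *
a=grab('scene');b=grab('side')
save(a,'scene0');save(b,'side0')
s=telemetry.read_state();print(s['t'],s['position'],s['tool_rot'],s['force'])
for f in(a,b):print(f['pose'],f['K'])
E
```

```text
0.1 [ 0.1434 -0.5308  0.2306] [[ 0.9654  0.2607 -0.0003]
 [ 0.2607 -0.9654  0.0012]
 [-0.     -0.0012 -1.    ]] [-0.788  -0.0235 -0.0866]
[[-0.7448  0.3312 -0.5793 -0.1713]
 [-0.6672 -0.3609  0.6516  0.8438]
 [ 0.0067  0.8718  0.4898  0.6863]
 [ 0.      0.      0.      1.    ]] [[481.4036   0.     314.2987]
 [  0.     481.4036 202.5566]
 [  0.       0.       1.    ]]
[[-0.9997  0.0049 -0.0228  0.4948]
 [-0.0209 -0.621   0.7836  0.9523]
 [-0.0103  0.7838  0.6209  0.8012]
 [ 0.      0.      0.      1.    ]] [[375.1936   0.     313.6085]
 [  0.     375.1936 198.31  ]
 [  0.       0.       1.    ]]
```

View pics/scene0.png

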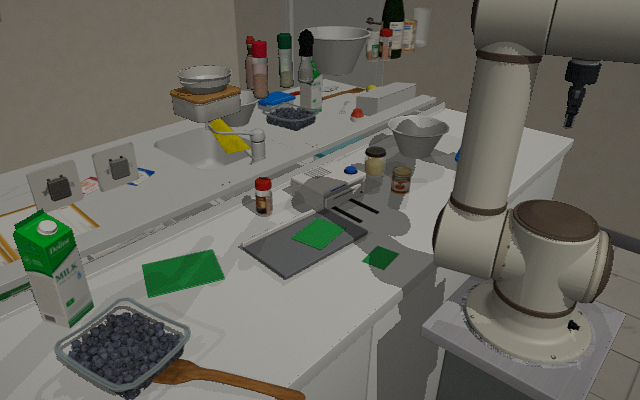

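View pics/side0.png

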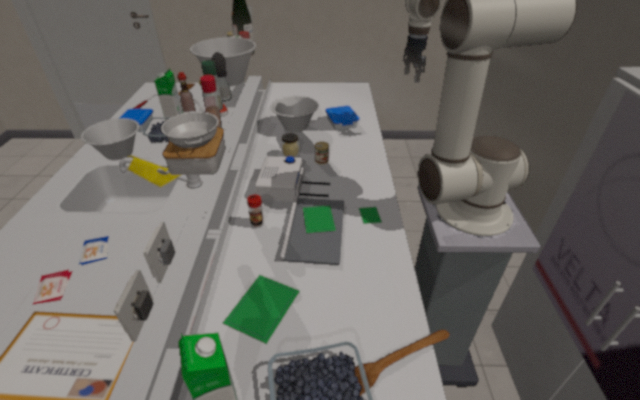

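The green boards in the scene image are large (183,272), middle on the deck (320,234) and small (381,258). The other green or blue things are the milk carton (50,260), the blue button (350,170) and a blue sponge (460,155). I choose the board on the deck and the button on the white housing. Next I measure both and check them in a crop.

```bash
cat >> h.py <<'E'
def rect(P):
    (c,s,a)=cv2.minAreaRect((P[:,:2]*1000).astype(np.float32)); return np.round(c,1),np.round(s,1),round(a,2)
def comps(f,m,minpx=60):
    P=cloud(f);n,l,st,c=cv2.connectedComponentsWithStats(m.astype(np.uint8))
    for i in range(1,n):
        if st[i,4]>=minpx:
            q=P[l==i];q=q[np.isfinite(q).all(1)]
            yield c[i],st[i,4],q
def green(f):
    h=cv2.cvtColor(f['pixels'],cv2.COLOR_RGB2HSV);return (h[...,0]>50)&(h[...,0]<85)&(h[...,1]>120)&(h[...,2]>40)
def blue(f):
    h=cv2.cvtColor(f['pixels'],cv2.COLOR_RGB2HSV);return (h[...,0]>100)&(h[...,0]<130)&(h[...,1]>130)
E
python3 - <<'E'
from h import *
for n in('scene','side'):
    f=np.load(n+'.npz');P=cloud(f)
    for nm,m in(('green',green(f)),('blue',blue(f))):
        for c,k,q in comps(f,m,40):
            if np.median(q[:,2])<.12: print(n,nm,c,k,np.median(q,0),rect(q))
    px=f['pixels'].astype(int)
    # deck: grey dark, z 10..22
    z=P[...,2];g=(np.ptp(px,axis=2)<20)&(px.mean(2)<125)&(abs(z-.016)<.006)
    g=cv2.morphologyEx(g.astype(np.uint8),cv2.MORPH_OPEN,np.ones((3,3)))
    for c,k,q in comps(f,g,800): print(n,'deck',c,k,np.median(q,0),rect(q))
    w=(abs(z-.064)<.005)&(P[...,0]>.2)&(P[...,1]>-.6)&(P[...,1]<.6)
    for c,k,q in comps(f,w,300): print(n,'roof',c,k,np.median(q,0),rect(q))
a=np.load('scene.npz');cv2.imwrite('pics/crop0.png',cv2.resize(a['pixels'][140:290,220:440,::-1],None,fx=3.6,fy=3.6,interpolation=cv2.INTER_CUBIC))
E
```

```text
scene green [318.4204 233.0484] 930 [0.504  0.0686 0.0196] (array([216.8, 445.2]), array([ 134.4, 1104.7]), 37.3)
scene green [380.1255 257.454 ] 478 [0.3395 0.028  0.0025] (array([114. , 424.9]), array([  82.1, 1010.4]), 29.61)
scene green [181.1593 272.6242] 2467 [0.6405 0.3869 0.0049] (array([249.2, 561.8]), array([166., 999.]), 65.59)
scene green [ 11.2453 291.6698] 106 [ 1.1275  0.6334 -0.1758] (array([1127.6,  619.4]), array([13.3, 77.4]), 4.12)
scene green [ 81.0964 315.3735] 83 [0.6678 0.6065 0.0074] (array([668.4, 605.4]), array([ 5.8, 63.8]), 23.11)
scene blue [275.7343  98.3045] 335 [ 1.3226 -0.5853  0.0514] (array([646.4, 117.1]), array([ 159.2, 2182.2]), 44.2)
scene blue [350.2727 169.6494] 77 [ 0.6077 -0.193   0.0737] (array([ 610.5, -196.5]), array([32.4, 30.8]), 73.17)
scene blue [146.76 171.16] 50 [1.1507 0.1599 0.0136] (array([1166.7,  161.3]), array([60.1, 35.5]), 28.72)
scene deck [300.915  243.3343] 3317 [0.5071 0.1467 0.0165] (array([514.4,  73.8]), array([334.3, 170.9]), 85.28)
scene roof [327.2963 176.4799] 1269 [ 0.6411 -0.1243  0.0644] (array([ 645.9, -137.8]), array([186.3, 141.2]), 85.02)
side green [318.4046 218.8699] 692 [0.5069 0.0691 0.0183] (array([479.7, 474.9]), array([ 91., 951.]), 3.66)
side green [369.7758 214.7848] 223 [0.34   0.0285 0.0015] (array([340.4,  26.8]), array([51.8, 72.2]), 6.75)
side green [261.4141 308.3429] 2601 [0.6446 0.3906 0.0036] (array([620.2, 623.7]), array([181. , 679.8]), 5.98)
side blue [341.7799 115.0718] 418 [ 0.4079 -0.5962  0.0489] (array([415.8, 127.3]), array([1651.5,  141.9]), 89.44)
side blue [137.6862 114.5241] 290 [ 1.3284 -0.603   0.051 ] (array([1340.5, -592.7]), array([120.9, 146.7]), 2.78)
side deck [314.7752 235.1833] 2460 [0.5185 0.1555 0.0152] (array([512.7, 101.2]), array([284. , 157.7]), 85.13)
side roof [278.3437 172.3043] 1091 [ 0.6487 -0.1236  0.0632] (array([ 646.5, -134. ]), array([183.1, 135.1]), 84.43)
```

View pics/crop0.png

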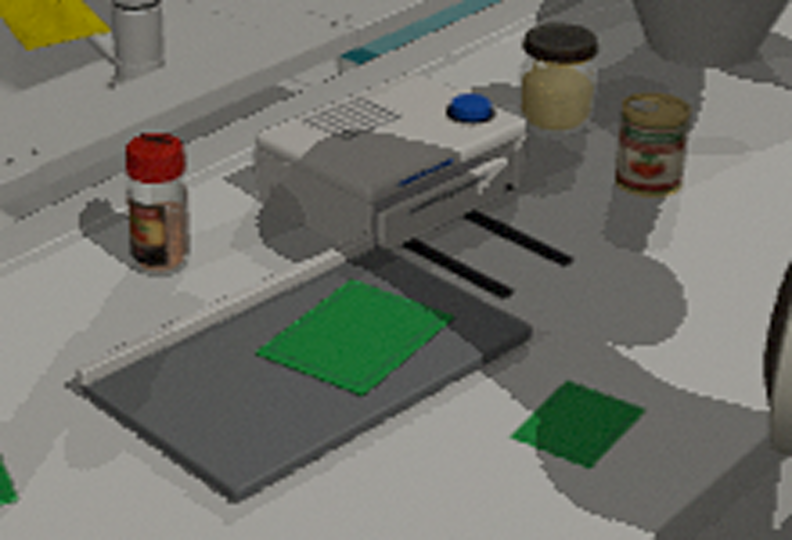

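The crop shows the middle board lying turned on the dark deck, with the fence behind it. The blue button is on the housing roof, with the glass jar and tin to the right of it and the spice jar behind the fence. Next I get precise poses.

```bash
cat > m.py <<'E'
from h import *
from scipy.optimize import least_squares
def proj(f,X):
    p=(X-f['pose'][:3,3])@f['pose'][:3,:3]; K=f['K']
    return np.c_[K[0,0]*p[:,0]/-p[:,2]+K[0,2],-K[1,1]*p[:,1]/-p[:,2]+K[1,2]]
def corners(x,y,a,L,W,z):
    c,s=np.cos(a),np.sin(a);q=np.array([[1,1],[1,-1],[-1,-1],[-1,1]])*[L/2,W/2]
    return np.c_[q@np.array([[c,s],[-s,c]])+[x,y],np.full(4,z)]
def onplane(f,uv,z):
    K=f['K'];d=np.c_[(uv[:,0]-K[0,2])/K[0,0],-(uv[:,1]-K[1,2])/K[1,1],-np.ones(len(uv))]@f['pose'][:3,:3].T
    o=f['pose'][:3,3];return (o+d*((z-o[2])/d[:,2])[:,None])
def board(f,ztop=.019,near=None):
    n,l,st,c=cv2.connectedComponentsWithStats(green(f).astype(np.uint8))
    if near is None: near=proj(f,np.array([[.508,.069,ztop]]))[0]
    i=1+np.argmin(np.linalg.norm(c[1:]-near,axis=1)+1e4*(st[1:,4]<150))
    cn=max(cv2.findContours((l==i).astype(np.uint8),cv2.RETR_EXTERNAL,cv2.CHAIN_APPROX_NONE)[0],key=len)[:,0].astype(float)
    return rect(onplane(f,cn,ztop))
YAW=np.deg2rad(-5.0);O=np.array([589.5,-4.1]);R=np.array([[np.cos(YAW),-np.sin(YAW)],[np.sin(YAW),np.cos(YAW)]])
def unit(p): return (np.asarray(p)-O)@R
E
python3 - <<'E'
from m import *
for n in('scene','side'):
    f=np.load(n+'.npz');P=cloud(f);b=board(f);print(n,b,'unit',unit(b[0]))
    m=(P[...,2]>.066)&(P[...,2]<.12)&(P[...,0]>.3)&(P[...,0]<.8)&(P[...,1]>-.5)&(P[...,1]<.25)
    for c,k,q in comps(f,m,20):print(' obj',c,k,q[:,2].max(),rect(q),'unit',unit(rect(q)[0]))
    px=f['pixels'].astype(int);g=(np.ptp(px,axis=2)<25)&(px.mean(2)<125)&(abs(P[...,2]-.016)<.006)|(green(f)&(abs(P[...,2]-.019)<.006))
    g=cv2.morphologyEx(g.astype(np.uint8),cv2.MORPH_OPEN,np.ones((5,5)))
    for c,k,q in comps(f,g,1500):
        q=q[q[:,1]>-.03]; d=unit(q[:,:2]*1000);print(' deck unit pct',np.percentile(d,[.5,2,98,99.5],axis=0).T,rect(q))
    d=unit(P[...,:2][abs(P[...,2]-.064)<.003]*1000);d=d[(abs(d[:,0]-68)<90)&(abs(d[:,1]+126)<110)];print(' roof',np.percentile(d,[.5,2,98,99.5],axis=0).T)
E
```

```text
scene (array([506.1,  64.2]), array([ 90.5, 122.1]), 7.79) unit [-89.0354  60.7713]
 obj [404.5556 135.5432] 162 0.11230287865957411 (array([ 619.4, -485.4]), array([132.2,  28.9]), 0.17) unit [  71.7343 -476.8626]
 obj [375.2596 152.9106] 235 0.0900842966292682 (array([ 620.6, -335. ]), array([64.5, 61.4]), 51.3) unit [  59.8215 -326.9303]
 obj [350.1928 169.4699] 83 0.07804860237231903 (array([ 612.2, -196.9]), array([36.5, 48.1]), 31.5) unit [  39.4172 -190.0879]
 obj [402.0581 170.2839] 155 0.07520421842883651 (array([ 496.6, -298.7]), array([60.7, 57. ]), 89.61) unit [ -66.8704 -301.5757]
 obj [263.0132 186.596 ] 302 0.10976696852531898 (array([697.7,  75. ]), array([42.4, 42.7]), 27.8) unit [100.8942  88.2293]
 deck unit pct [[-166.0873 -164.9763   -9.3046   -6.9544]
 [ -33.3427  -26.0551  235.1831  237.0035]] (array([512.9, 102.9]), array([276.6, 162.9]), 85.35)
 roof [[  -0.9538    1.1314  129.5529  132.9989]
 [-218.0521 -211.7886  -38.994   -37.4434]]
side (array([506.9,  65.5]), array([ 87.6, 119. ]), 7.36) unit [-88.3517  62.1361]
 obj [292.6897 117.2586] 116 0.10801100636772043 (array([ 618.5, -483.6]), array([ 31.4, 125.4]), 89.69) unit [  70.6808 -475.1478]
 obj [289.3152 138.5333] 165 0.08864650493238047 (array([ 622.4, -336.7]), array([67.8, 60.4]), 68.02) unit [  61.7628 -328.4669]
 obj [321.3889 145.2778] 90 0.0741975833269537 (array([ 498.6, -298.7]), array([53.6, 53.8]), 43.33) unit [ -64.878  -301.4014]
 obj [289.25   159.3393] 56 0.07678391876051671 (array([ 613.5, -196.9]), array([32.5, 37.7]), 3.58) unit [  40.7123 -189.9746]
 obj [254.0372 203.3926] 242 0.10833304831624979 (array([701.4,  76.4]), array([42.5, 43.7]), 30.9) unit [104.4581  89.9464]
 deck unit pct [[-163.5987 -161.4907  -10.1248   -7.7549]
 [ -33.1236  -26.8761  236.1415  237.9995]] (array([513. , 104.8]), array([276.7, 157.7]), 85.15)
 roof [[   3.1451    5.2735  131.4379  134.216 ]
 [-213.575  -210.1436  -38.3714  -35.9628]]
```

```bash
python3 -m inch '{"xyz":[[0,0,0],[0,0,0],[0,0,0]],"rotation":[[0,0,0.117],[0,0,0.117],[0,0,0.117]]}' 1 >/dev/null
python3 -m inch '{"xyz":[[29,-25,0],[29,-25,0],[29,-25,0],[29,-25,0],[29,-25,0]],"rotation":[[0,0,0],[0,0,0],[0,0,0],[0,0,0],[0,0,0]]}' 
python3 -m inch '{"xyz":[[29,-25,0],[29,-25,0],[29,-25,0],[29,-25,0],[29,-25,0]],"rotation":[[0,0,0],[0,0,0],[0,0,0],[0,0,0],[0,0,0]]}'
```

```text
t: 0.9
position: [0.2997, -0.418, 0.231]
tool_rot: [[0.996, -0.087, -0.0], [-0.087, -0.996, 0.0], [-0.0, -0.0, -1.0]]
force: [-0.0, -0.3, 1.0]
width: 0.0002
finger_force: 0.0
t: 1.4
position: [0.4551, -0.306, 0.231]
tool_rot: [[0.996, -0.087, -0.0], [-0.087, -0.996, 0.0], [-0.0, -0.0, -1.0]]
force: [0.4, -0.5, 0.0]
width: 0.0001
finger_force: 0.0
```

```bash
python3 -m inch '{"xyz":[[29.4,-24.5,20],[29.4,-24.5,28],[29.4,-24.5,28],[29.5,-24.5,28],[29.5,-24.4,32]],"rotation":[[0,0,0],[0,0,0],[0,0,0],[0,0,0],[0,0,0]]}' >/dev/null
python3 -m inch '{"xyz":[[0,0,10],[0,0,8],[0,0,4]],"rotation":[[0,0,0],[0,0,0],[0,0,0]]}' 
python3 -m inch '{"xyz":[[0,0,3],[0,0,2.5],[0,0,2]],"rotation":[[0,0,0],[0,0,0],[0,0,0]]}'
python3 - <<'E'
from h import *
f=grab('scene');save(f,'scene1')
E
```

```text
t: 2.2
position: [0.6109, -0.1982, 0.0732]
tool_rot: [[0.996, -0.087, -0.0], [-0.087, -0.996, 0.001], [-0.0, -0.0, -1.0]]
force: [-1.9, 2.4, 4.0]
width: -0.0001
finger_force: 1.7
t: 2.5
position: [0.6113, -0.1989, 0.0669]
tool_rot: [[0.996, -0.088, 0.001], [-0.088, -0.996, -0.001], [0.001, 0.001, -1.0]]
force: [-2.1, -1.4, 4.0]
width: -0.0001
finger_force: 2.1
```

View pics/scene1.png

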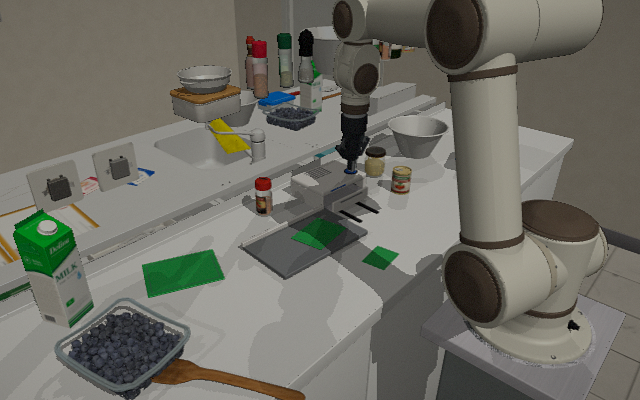

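The fingers are on the button, about 7 mm down at pixel (350,165), and the tray is starting to move out.

```bash
python3 -m inch '{"xyz":[[0,0,0.5],[0,0,0],[0,0,-40],[0,0,-40]],"rotation":[[0,0,0],[0,0,0],[0,0,0],[0,0,0]]}' -0.4 
python3 -m inch '{"xyz":[[-25.6,-50,0],[-25.6,-50,0],[-25.6,-50,0],[-25.6,-50,0],[-25.6,-50,0]],"rotation":[[0,0,-0.044],[0,0,-0.044],[0,0,-0.044],[0,0,-0.044],[0,0,-0.044]]}'
python3 - <<'E'
from m import *
f=grab('side');P=cloud(f)
x=P[...,:2]*1000;d=unit(x.reshape(-1,2)).reshape(x.shape)
# tray front top edge z~43
m=(abs(P[...,2]-.043)<.004)&(d[...,0]>-150)&(d[...,0]<-20)&(d[...,1]>-190)&(d[...,1]<-40)
print('panel top',m.sum(),np.percentile(d[m],[2,50,98],axis=0).T)
print(board(f)); save(f,'side1')
E
```

```text
t: 2.95
position: [0.6104, -0.1977, 0.1446]
tool_rot: [[0.996, -0.087, -0.003], [-0.087, -0.996, 0.001], [-0.003, -0.001, -1.0]]
force: [1.8, -0.1, 0.7]
width: 0.0579
finger_force: 0.0
t: 3.45
position: [0.4962, 0.0255, 0.1448]
tool_rot: [[0.991, 0.134, -0.0], [0.134, -0.991, 0.0], [-0.0, -0.0, -1.0]]
force: [1.0, 0.5, -0.3]
width: 0.0601
finger_force: 0.0
panel top 51 [[-114.671  -110.8846 -107.4459]
 [-180.5926 -108.0557  -43.5944]]
(array([506.8,  66.4]), array([ 87.6, 117.7]), 7.46)
```

View pics/side1.png

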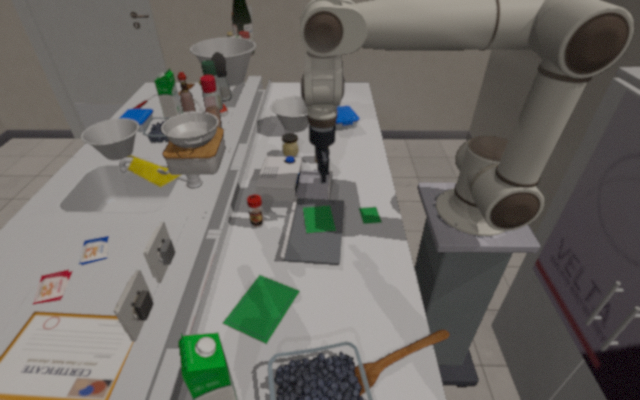

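Tray out: panel at unit x about -111. The side picture shows it at (318,185) and the board at (318,218), undisturbed. Next I go over the board and descend on force.

```bash
python3 -m inch '{"xyz":[[5.3,-12.8,20],[5,-12.5,25],[5,-12.5,25],[0,0,25],[0,0,13]],"rotation":[[0,0,0],[0,0,0],[0,0,0],[0,0,0],[0,0,0]]}' 
python3 -m inch '{"xyz":[[0,0,7],[0,0,4],[0,0,3],[0,0,0]],"rotation":[[0,0,0],[0,0,0],[0,0,0],[0,0,0]]}' 
python3 -m inch '{"xyz":[[0,0,2],[0,0,1.5],[0,0,0]],"rotation":[[0,0,0],[0,0,0],[0,0,0]]}'
```

```text
t: 4.0
position: [0.5065, 0.0636, 0.0349]
tool_rot: [[0.991, 0.133, -0.003], [0.133, -0.991, -0.0], [-0.003, -0.0, -1.0]]
force: [-0.4, -0.2, 0.5]
width: 0.0595
finger_force: 0.0
t: 4.4
position: [0.508, 0.0633, 0.0238]
tool_rot: [[0.991, 0.132, 0.001], [0.132, -0.991, 0.0], [0.001, 0.0, -1.0]]
force: [-0.2, -0.0, 0.3]
width: 0.0596
finger_force: 0.0
t: 4.7
position: [0.5077, 0.0634, 0.0198]
tool_rot: [[0.991, 0.132, 0.0], [0.132, -0.991, 0.0], [0.0, 0.0, -1.0]]
force: [0.6, -0.5, 1.3]
width: 0.0597
finger_force: 0.0
```

```bash
python3 -m inch '{"xyz":[[0,0,1.5],[0,0,0],[0,0,0]],"rotation":[[0,0,0],[0,0,0],[0,0,0]]}' 
python3 -m inch '{"xyz":[[0,0,1.5],[0,0,0],[0,0,0]],"rotation":[[0,0,0],[0,0,0],[0,0,0]]}' 
python3 -m inch '{"xyz":[[0,0,1.5],[0,0,0],[0,0,0]],"rotation":[[0,0,0],[0,0,0],[0,0,0]]}'
```

```text
t: 5.0
position: [0.5076, 0.0635, 0.0183]
tool_rot: [[0.991, 0.132, -0.0], [0.132, -0.991, 0.0], [-0.0, -0.0, -1.0]]
force: [0.0, -0.1, 0.3]
width: 0.0597
finger_force: 0.0
t: 5.3
position: [0.5076, 0.0634, 0.0168]
tool_rot: [[0.991, 0.132, -0.0], [0.132, -0.991, -0.0], [-0.0, 0.0, -1.0]]
force: [-0.2, 0.1, 0.5]
width: 0.0597
finger_force: 0.0
t: 5.6
position: [0.5076, 0.0634, 0.0152]
tool_rot: [[0.991, 0.132, -0.0], [0.132, -0.991, -0.0], [-0.0, -0.0, -1.0]]
force: [-0.1, 0.2, -1.1]
width: 0.0596
finger_force: 0.0
```

```bash
for i in 1 ; do python3 -m inch '{"xyz":[[0,0,1.5],[0,0,0],[0,0,0]],"rotation":[[0,0,0],[0,0,0],[0,0,0]]}' | grep -E "pos|force:"
python3 -m inch '{"xyz":[[0,0,1.0],[0,0,0],[0,0,0]],"rotation":[[0,0,0],[0,0,0],[0,0,0]]}' | grep -E "pos|force:"
python3 -m inch '{"xyz":[[0,0,1.0],[0,0,0],[0,0,0]],"rotation":[[0,0,0],[0,0,0],[0,0,0]]}'| grep -E "pos|force:" ; done
```

```text
position: [0.5079, 0.0634, 0.014]
force: [0.4, 1.1, 2.2]
finger_force: 1.4
position: [0.508, 0.0635, 0.014]
force: [-3.3, -0.2, 11.1]
finger_force: 5.5
position: [0.5084, 0.0635, 0.0139]
force: [-5.8, 0.4, 18.6]
finger_force: 9.2
```

```bash
python3 -m inch '{"xyz":[[0,0,-1.2],[0,0,0],[0,0,0],[0,0,0],[0,0,0]],"rotation":[[0,0,0],[0,0,0.06],[0,0,0.06],[0,0,0.05],[0,0,0.05]]}' | grep -E "t:|pos|force:"
python3 -m inch '{"xyz":[[0,0,0],[5,0,0],[8,0,0],[8,0,0],[0,0,0]],"rotation":[[0,0,0],[0,0,0],[0,0,0],[0,0,0],[0,0,0]]}'| grep -E "t:|pos|force:|rot"
python3 - <<'E'
from m import *
f=grab('side')
print(board(f)); 
f=grab('scene');print(board(f)); cv2.imwrite('pics/crop2.png',cv2.resize(f['pixels'][140:290,220:440,::-1],None,fx=3.6,fy=3.6,interpolation=cv2.INTER_CUBIC))
E
```

```text
t: 7.0
position: [0.512, 0.0083, 0.0153]
tool_rot: [[1.0, -0.007, 0.002], [-0.007, -0.999, 0.044], [0.001, -0.044, -0.999]]
force: [2.2, 8.6, 15.9]
finger_force: 7.9
t: 7.5
position: [0.5331, 0.0074, 0.0152]
tool_rot: [[1.0, -0.007, 0.001], [-0.007, -0.999, 0.041], [0.001, -0.041, -0.999]]
force: [0.3, -1.0, 15.9]
finger_force: 7.9
(array([536.2,  18.2]), array([115.1,  87.4]), 83.38)
(array([535. ,  14.2]), array([120.5,  89.6]), 82.73)
```

View pics/crop2.png

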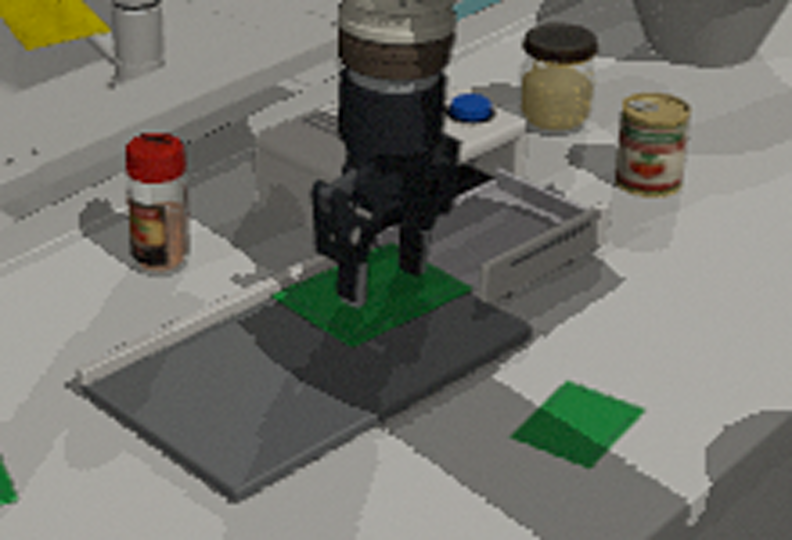

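Run:
```python
from m import *
s=telemetry.read_state()
for k in s: print(k,np.array(s[k]))
```

```text
t 7.6
joints [-0.008   0.0719 -0.2596  1.2382  0.0409  3.1406]
joint_velocities [ 0.0013 -0.0036 -0.0036 -0.0034 -0.0017 -0.0013]
joint_efforts [  0.3555 -41.7776  37.5641   0.4694   0.6998   0.0818]
position [0.5331 0.0074 0.0152]
tool_rot [[ 1.     -0.007   0.0015]
 [-0.007  -0.9991  0.0409]
 [ 0.0012 -0.0409 -0.9992]]
force [ 1.5544 -1.8773 15.0812]
torque [-0.6135 -0.1936  0.0759]
finger_force 7.412285883910954
width 0.0595382037113464
```

Cause: joint 6 reached its limit (3.14), so the tool slid -y and tilted instead of turning. The board came along and is now nearly square, 2° off at unit (-55,15). Moving in -y frees joint 6, so I fix the tilt as I go.

```bash
python3 -m inch '{"xyz":[[0,5,-0.8],[-0.5,6,0],[-0.5,7,0],[0,0,0]],"rotation":[[0,0,0],[-0.02,0,0],[-0.021,0,0],[0,0,0]]}' | grep -E "t:|pos|force:|rot"
python3 -m inch '{"xyz":[[-0.5,6,0],[-1,8,0],[0,0,0]],"rotation":[[0,0,0],[0,0,-0.0],[0,0,0]]}'| grep -E "t:|pos|force:|rot"
python3 - <<'E'
from m import *
print(board(grab('side'),near=None), board(grab('scene')))
E
```

```text
t: 8.0
position: [0.5305, -0.0107, 0.014]
tool_rot: [[1.0, -0.007, -0.002], [-0.007, -1.0, -0.0], [-0.002, 0.0, -1.0]]
force: [0.5, -1.8, 7.6]
finger_force: 3.6
t: 8.3
position: [0.5289, -0.025, 0.014]
tool_rot: [[1.0, -0.007, -0.002], [-0.007, -1.0, 0.0], [-0.002, -0.0, -1.0]]
force: [-0.5, -2.3, 7.1]
finger_force: 3.6
(array([532. , -14.6]), array([114.8,  87. ]), 81.01) (array([531.3, -17.7]), array([120.7,  89.8]), 82.1)
```

```bash
python3 -m inch '{"xyz":[[-0.6,8,0],[-0.7,9,0.2],[-0.7,9,0.2],[0,0,0]],"rotation":[[0,0,-0.015],[0,0,-0.015],[0,0,-0.015],[0,0,0]]}' | grep -E "t:|pos|force:|rot"
python3 -m inch '{"xyz":[[-0.6,8,0.2],[-0.7,9,0.2],[0,0,0]],"rotation":[[0,0,-0.01],[0,0,0],[0,0,0]]}'| grep -E "t:|pos|force:|rot"
python3 - <<'E'
from m import *
print(board(grab('side'),near=None), board(grab('scene')))
E
```

```text
t: 8.8
position: [0.5274, -0.0511, 0.014]
tool_rot: [[0.999, 0.038, -0.001], [0.038, -0.999, 0.0], [-0.001, -0.0, -1.0]]
force: [-1.0, -2.0, 9.8]
finger_force: 4.8
t: 9.1
position: [0.5271, -0.068, 0.0139]
tool_rot: [[0.999, 0.048, -0.001], [0.048, -0.999, 0.001], [-0.001, -0.001, -1.0]]
force: [-1.1, -2.3, 12.5]
finger_force: 5.9
(array([529.5, -57. ]), array([115.2,  84.3]), 84.79) (array([529.6, -61.5]), array([121.8,  91.9]), 85.43)
```

```bash
python3 -m inch '{"xyz":[[-1.4,9,0],[-1.4,9,0],[-1.4,9,0],[0,0,0]],"rotation":[[0,0,0],[0,0,0],[0,0,0],[0,0,0]]}' | grep -E "t:|pos|force:|rot"
python3 - <<'E'
from m import *
print(board(grab('side'),near=None), board(grab('scene')))
E
```

```text
t: 9.6
position: [0.5239, -0.0954, 0.0136]
tool_rot: [[0.999, 0.047, -0.001], [0.047, -0.999, 0.0], [-0.001, -0.0, -1.0]]
force: [-1.1, -3.1, 11.4]
finger_force: 5.3
(array([527.3, -83.2]), array([111.7,  82.6]), 85.55) (array([526.2, -87.5]), array([118.4,  88.9]), 86.6)
```

```bash
python3 -m inch '{"xyz":[[-1.3,8,0.1],[-1.3,8,0.2],[-1.2,7,0.2],[0,0,0]],"rotation":[[0,0,0],[0,0,0.0],[0,0,0],[0,0,0]]}' | grep -E "t:|pos|force:|rot"
python3 - <<'E'
from m import *
g=grab('scene');print(board(grab('side'),near=None), board(g));cv2.imwrite('pics/crop3.png',cv2.resize(g['pixels'][140:290,220:440,::-1],None,fx=3.6,fy=3.6,interpolation=cv2.INTER_CUBIC))
E
```

```text
t: 10.1
position: [0.5209, -0.1186, 0.0127]
tool_rot: [[0.999, 0.047, -0.002], [0.047, -0.999, -0.0], [-0.002, -0.0, -1.0]]
force: [-0.2, -2.2, 9.2]
finger_force: 4.1
(array([ 524.1, -105.5]), array([111.5,  82.6]), 85.77) (array([ 523.7, -107. ]), array([118.3,  87.4]), 86.34)
```

View pics/crop3.png

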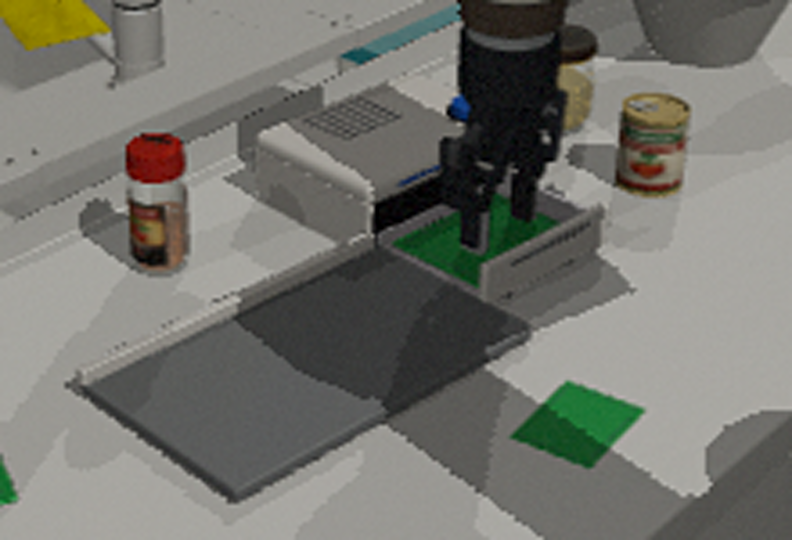

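Board sits in the tray at about (460,235) in the crop. I nudge it 2.5 mm more, then lift.

```bash
python3 -m inch '{"xyz":[[-0.2,2.5,0],[0,0,0],[0,0,-6],[0,0,-40],[0,0,-45]],"rotation":[[0,0,0],[0,0,0],[0,0,0],[0,0,0],[0,0,0]]}' 1| grep -E "t:|pos|force:|rot"
python3 -m inch '{"xyz":[[-40,0,-20],[-45,0,0],[-45,0,0],[0,0,0]],"rotation":[[0,0,0],[0,0,0],[0,0,0],[0,0,0]]}' | grep -E "t:|pos|force:|rot"
python3 - <<'E'
from m import *
g=grab('wrist');save(g,'wrist0');P=cloud(g)
for n,f in (('wrist',g),('side',grab('side')),('scene',grab('scene'))):
    b=board(f,.0178,proj(f,np.array([[.524,-.112,.0178]]))[0]);print(n,b,'seat',unit(b[0])-[-54,-113])
    P=cloud(f);x=P[...,:2]*1000;d=unit(x.reshape(-1,2)).reshape(x.shape)
    m=(abs(P[...,2]-.043)<.003)&(d[...,0]>-150)&(d[...,0]<-20)&(d[...,1]>-190)&(d[...,1]<-40)
    if m.sum()>5: print('panel top',m.sum(),np.percentile(d[m],[2,50,98],axis=0).T)
E
```

```text
t: 10.7
position: [0.5191, -0.1201, 0.102]
tool_rot: [[0.999, 0.048, -0.008], [0.048, -0.999, 0.001], [-0.008, -0.002, -1.0]]
force: [0.8, -0.0, 0.8]
finger_force: 0.0
t: 11.1
position: [0.3867, -0.1265, 0.1232]
tool_rot: [[0.999, 0.047, -0.005], [0.047, -0.999, 0.001], [-0.005, -0.001, -1.0]]
force: [0.7, -0.9, 0.6]
finger_force: 0.0
wrist (array([ 506.4, -107.8]), array([118.3,  51.9]), 86.04) seat [-19.7457   2.452 ]
panel top 2507 [[-113.4689 -109.79   -106.2299]
 [-181.9428 -112.7283  -46.4946]]
side (array([ 524., -107.]), array([110.2,  83.1]), 85.77) seat [-2.2824  4.7829]
panel top 47 [[-114.2333 -110.6227 -107.3572]
 [-178.5181 -109.1231  -45.5136]]
scene (array([ 524. , -109.5]), array([120.4,  85.5]), 86.5) seat [-2.0645  2.2924]
panel top 100 [[-118.1513 -113.8709 -107.996 ]
 [-185.2538 -105.2731  -46.2402]]
```

View pics/wrist0.png

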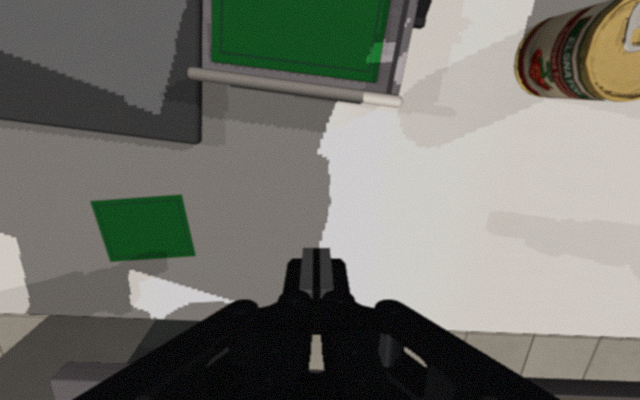

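Board in seat frame is about (-2, +3) mm and square. The wrist picture shows it at (300,40), inside the tray with a margin at both ends. Next I shut the tray.

```bash
python3 -m inch '{"xyz":[[0,-8,20],[0,-8,20],[8,-10,25],[8,0,25],[8,0,12]],"rotation":[[0,0,0.067],[0,0,0.067],[0,0,0],[0,0,0],[0,0,0]]}' | grep -E "t:|pos|force:|rot"
python3 -c "
import sys;sys.path.insert(0,'.')
from m import *
s=telemetry.read_state();print(unit(np.array(s['position'])[:2]*1000))"
```

```text
t: 11.75
position: [0.4149, -0.102, 0.0187]
tool_rot: [[0.996, -0.085, -0.007], [-0.085, -0.996, 0.001], [-0.007, -0.001, -1.0]]
force: [-0.6, -0.7, 0.6]
finger_force: 0.0
[-165.3976 -112.7439]
```

```bash
python3 -m inch '{"xyz":[[12,0,0],[10,0,0],[6,0,0],[4,0,0],[4,0,0]],"rotation":[[0,0,0],[0,0,0],[0,0,0],[0,0,0],[0,0,0]]}' | grep -E "pos|force:"
python3 -m inch '{"xyz":[[5,0,0],[6,0,0],[7,0,0],[8,0,0],[8,0,0]],"rotation":[[0,0,0],[0,0,0],[0,0,0],[0,0,0],[0,0,0]]}' | grep -E "pos|force:"
python3 -m inch '{"xyz":[[8,0,0],[8,0,0],[8,0,0],[8,0,0],[8,0,0]],"rotation":[[0,0,0],[0,0,0],[0,0,0],[0,0,0],[0,0,0]]}' | grep -E "pos|force:"
python3 - <<'E'
from m import *
s=telemetry.read_state();print(s['t'],unit(np.array(s['position'])[:2]*1000))
f=grab('side')
P=cloud(f);x=P[...,:2]*1000;d=unit(x.reshape(-1,2)).reshape(x.shape)
m=(abs(P[...,2]-.043)<.003)&(d[...,0]>-150)&(d[...,0]<-10)&(d[...,1]>-190)&(d[...,1]<-40)
print('panel top',m.sum(),np.percentile(d[m],[2,50,98],axis=0).T)
f=grab('scene');cv2.imwrite('pics/crop4.png',cv2.resize(f['pixels'][140:290,220:440,::-1],None,fx=3.6,fy=3.6,interpolation=cv2.INTER_CUBIC))
E
```

```text
position: [0.4514, -0.1059, 0.0217]
force: [-0.4, 0.7, -1.0]
finger_force: 0.0
position: [0.4852, -0.1086, 0.0209]
force: [-3.4, 0.7, -0.2]
finger_force: 1.3
position: [0.5251, -0.112, 0.0207]
force: [-3.1, 1.4, 1.5]
finger_force: 1.6
13.25 [ -54.7363 -113.111 ]
panel top 35 [[ -62.1819  -42.0333  -37.3216]
 [-115.5375  -92.9704  -50.309 ]]
```

View pics/crop4.png

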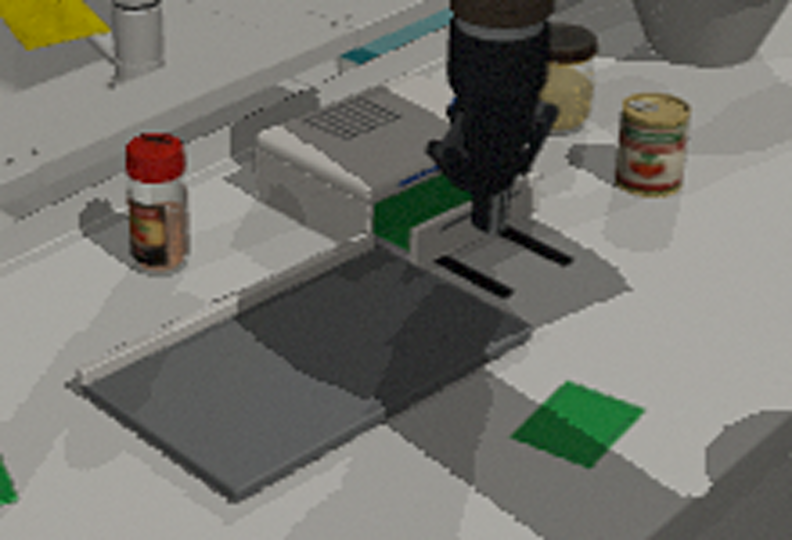

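The board is entering the housing cleanly, at (420,210). I finish the push.

```bash
python3 -m inch '{"xyz":[[8,0,0],[8,0,0],[7,0,0],[6,0,0],[4,0,0]],"rotation":[[0,0,0],[0,0,0],[0,0,0],[0,0,0],[0,0,0]]}' | grep -E "pos|force:"
python3 -m inch '{"xyz":[[3,0,0],[2,0,0],[1.5,0,0],[0,0,0]],"rotation":[[0,0,0],[0,0,0],[0,0,0],[0,0,0]]}' | grep -E "pos|force:"
python3 -m inch '{"xyz":[[1.5,0,0],[1,0,0],[0,0,0]],"rotation":[[0,0,0],[0,0,0],[0,0,0]]}' | grep -E "pos|force:"
python3 -c "
from m import *
s=telemetry.read_state();print(s['t'],unit(np.array(s['position'])[:2]*1000))"
```

```text
position: [0.5575, -0.1148, 0.0204]
force: [-5.2, 0.4, 1.1]
finger_force: 2.1
position: [0.564, -0.1155, 0.0205]
force: [-1.9, -0.1, -0.7]
finger_force: 1.5
position: [0.5662, -0.1156, 0.0205]
force: [-3.8, 0.0, -1.1]
finger_force: 2.1
14.55 [ -13.507  -113.1507]
```

```bash
python3 -m inch '{"xyz":[[1,0,0],[1,0,0],[0,0,0]],"rotation":[[0,0,0],[0,0,0],[0,0,0]]}' | grep -E "pos|force:"
python3 -m inch '{"xyz":[[0.7,0,0],[0.7,0,0],[0,0,0]],"rotation":[[0,0,0],[0,0,0],[0,0,0]]}' | grep -E "pos|force:"
```

```text
position: [0.5664, -0.1156, 0.0203]
force: [-13.9, 1.2, 4.5]
finger_force: 6.8
position: [0.5665, -0.1156, 0.02]
force: [-18.6, 1.8, 6.3]
finger_force: 9.7
```

Hard stop reached. I back off and check that it stays shut.

```bash
python3 -m inch '{"xyz":[[-3,0,0],[-8,0,0],[-20,0,0],[-30,0,0],[-30,0,0]],"rotation":[[0,0,0],[0,0,0],[0,0,0],[0,0,0],[0,0,0]]}' | grep -E "pos|force:"
python3 -m inch '{"xyz":[[-20,0,-40],[0,0,-40],[0,0,-20],[0,0,0],[0,0,0]],"rotation":[[0,0,0],[0,0,0],[0,0,0],[0,0,0],[0,0,0]]}' | grep -E "t:|pos|force:"
python3 - <<'E'
from m import *
f=grab('scene');cv2.imwrite('pics/crop5.png',cv2.resize(f['pixels'][140:290,220:440,::-1],None,fx=3.6,fy=3.6,interpolation=cv2.INTER_CUBIC))
for f in(f,grab('side'),grab('wrist')):
    P=cloud(f);x=P[...,:2]*1000;d=unit(x.reshape(-1,2)).reshape(x.shape)
    m=(abs(P[...,2]-.03)<.01)&(d[...,0]>-150)&(d[...,0]<20)&(d[...,1]>-180)&(d[...,1]<-50)
    if m.sum()>3: print('panel face',m.sum(),np.percentile(d[m],[5,50,95],axis=0)[:,0])
E
```

```text
position: [0.4788, -0.1081, 0.0212]
force: [-0.6, 0.8, 0.3]
finger_force: 0.0
t: 16.15
position: [0.46, -0.1066, 0.1213]
tool_rot: [[0.996, -0.086, -0.002], [-0.086, -0.996, 0.0], [-0.002, -0.0, -1.0]]
force: [-0.3, -0.0, -0.4]
finger_force: 0.0
panel face 185 [-10.9092  -7.987   -5.2013]
panel face 30 [-8.9473 -7.6189 -1.6791]
panel face 1013 [-7.8958 -6.7476  1.441 ]
```

View pics/crop5.png

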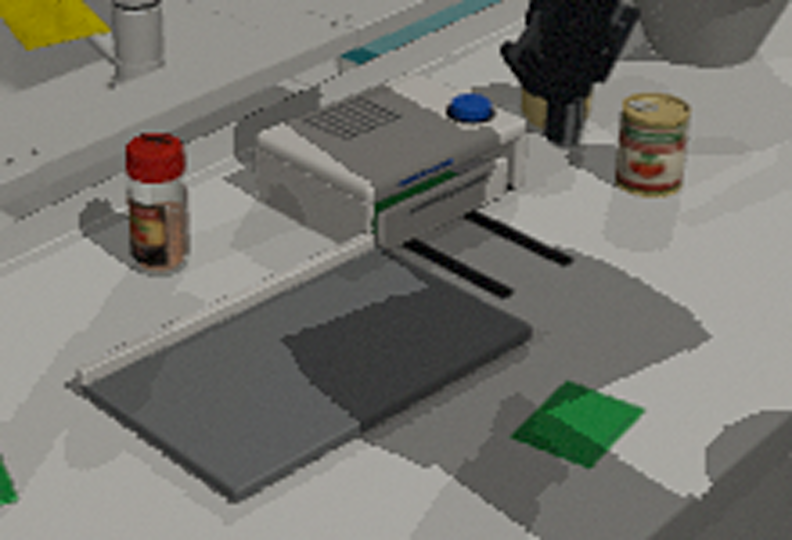

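The tray is home, with its face at x about -8 and the button up. A thin green line shows above the panel at (430,190), so I check where it lies in 3D.

Run:
```python
from m import *
from scipy.spatial import cKDTree
f=np.load('scene.npz');w=np.load('wrist.npz')
for n,f in(('scene',f),('wrist',w),('side',np.load('side.npz'))):
    P=cloud(f);x=P[...,:2]*1000;d=unit(x.reshape(-1,2)).reshape(x.shape)
    m=green(f)&(abs(d[...,0])<60)&(d[...,1]>-200)&(d[...,1]<-20)
    v,u=np.nonzero(m)
    print(n,m.sum())
    for i in range(0,len(v),max(1,len(v)//12)): print(u[i],v[i],d[v[i],u[i]],P[v[i],u[i],2]*1000)
a=np.load('scene.npz')['pixels'][180:212,318:366,::-1];b=w['pixels'][::-1][:,:][::-1][0:200,100:540,::-1]
A=cv2.resize(a,(780,300),interpolation=cv2.INTER_CUBIC) if 0 else cv2.resize(a,None,fx=9,fy=9,interpolation=cv2.INTER_CUBIC)
A=cv2.copyMakeBorder(A,0,0,0,8,cv2.BORDER_CONSTANT);b=cv2.copyMakeBorder(b,0,0,0,0,cv2.BORDER_CONSTANT)
cv2.imwrite('pics/chk.png',np.vstack([A,b]) if A.shape[1]==b.shape[1] else (print(A.shape,b.shape),np.vstack([A[:,:432],b[:,:432]]))[1])
```

```text
scene 47
343 188 [  35.7986 -158.3626] 21.189132490320063
346 188 [  31.3842 -166.7632] 19.931271657337323
343 189 [  36.5453 -159.3466] 17.18149529622648
340 190 [  36.1785 -146.0397] 18.683527325303984
336 191 [  40.9884 -134.0377] 17.732542393297578
339 191 [  37.1766 -142.9311] 16.04212537428651
335 192 [  37.6518 -126.4281] 18.42556335402723
338 192 [  29.2012 -130.3513] 20.34085317794454
334 193 [  36.871  -121.5066] 17.16842105349603
331 194 [  37.0929 -109.2347] 18.197456006704638
327 195 [ 39.5221 -95.1902] 19.028544901330434
330 195 [  35.3309 -103.379 ] 17.71181372911801
326 196 [ 37.4263 -89.0734] 18.80030781748121
329 196 [ 32.6345 -96.6026] 17.960080978402402
326 197 [ 35.2471 -86.9854] 17.142365511587986
325 198 [ 32.6666 -80.42  ] 17.316048469521284
wrist 267
358 17 [   8.3363 -140.9018] 15.669310694946425
346 18 [   7.4592 -132.6484] 17.27154770659206
368 18 [   7.4162 -147.4479] 17.52534779821893
390 18 [   7.557  -162.4367] 16.713974721299373
343 19 [   6.9625 -130.6869] 16.678009765742296
365 19 [   6.9489 -145.5612] 16.76234646144717
388 19 [   6.7008 -160.8271] 18.2264389239786
244 20 [  6.3506 -63.6847] 16.72870004240712
266 20 [  6.3448 -78.5797] 16.767626333331204
293 20 [  6.4148 -96.8266] 16.355335882946076
329 20 [   6.5255 -121.259 ] 15.702305157904412
248 21 [  5.8326 -66.2554] 16.227414896270524
181 315 [ -34.6642 -112.194 ] 261.46867630166787
side 0
```

View pics/chk.png

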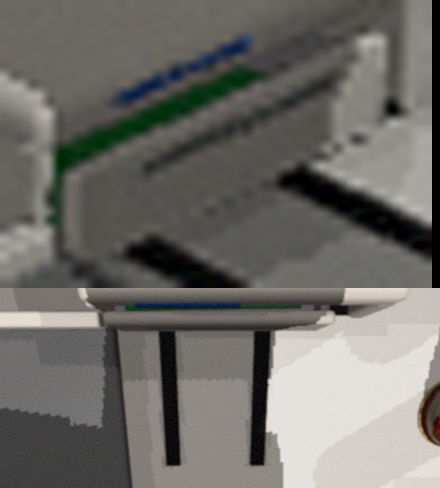

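The green is the board, seen through the gap above the panel. Its top is flat at z about 17.8 mm with its front edge near x +6, so it lies on the tray floor as expected. I hand in.

```bash
python3 -c "
from station import ticket
print(ticket.sign_off())"
```

```text
the job is handed in; nothing more can be done
None
```

The middle green board lies flat on the tray, the tray is shut and stayed shut when I let go, the jars and tin were not touched, and the job was handed in at about 16 s; no verdict came back.

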